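Uncover the stockpot and hang the blanching basket on its rim

TASK

Get the stockpot ready for blanching: take off its lid and set it down, knob up, on the wooden chopping board, then hang the wire basket inside the pot by its own hook over the rim, so that it stays there by itself. Set both down rather than dropping them, do not push the pot out of its place, and leave the salt shaker and the pepper mill standing.

Things in the scene. Friction and masses are not known exactly. Their poses are not given: they have to be found in the camera images.
- pot_rim (a point): Round stainless steel stockpot on the worktop: outer radius 88 mm, inner radius 84 mm (wall 4 mm), 125 mm high, floor 5 mm. This point is the centre of its mouth, level with the top of the rim; z is up.
- pot: The same pot, loose, about 1.6 kg, origin at the centre of its underside. Two loop handles stand out 32 mm on its own +y and -y sides, their tops 91 mm above the worktop, so the rim is free all round. Wall cabinets hang behind it: fronts about 0.6 m ahead of the robot, undersides 0.47 m above the worktop; swing the arm round in front of them.
- lid_knob (a point): Centre of the black knob on the pot's steel lid, the place to grip: an upright cylinder 34 mm in diameter, from 8 mm below this point to 9 mm above it (13 mm with its crown), on a narrower neck. The middle of the domed lid is about 21 mm below this point. z is up.
- lid_base (a point): Centre of the lid's underside, 41 mm under lid_knob, in the plane of the lower edge of its lip, on which the lid stands on a flat surface. The lip is 158 mm across and sits 7 mm deep inside the pot while the flange lies on the rim.
- lid: The same lid, origin as lid_base; 184 mm in diameter, about 0.35 kg. It covers the pot at the start.
- basket_grip (a point): Centre of the black grip of the wire basket's fixed arched handle, right above the basket's axis and 150 mm above its underside: a bar 62 mm long along the basket's own x, 15 mm thick along its own y, 18 mm high. Beside and below the grip it is clear down to the basket's top ring, 67 mm lower. z is up.
- basket_hook (a point): The basket's hook, an 18 mm wide strap like an upside-down U on the basket's own -x side. This point is the middle of the top of its gap: 67.5 mm from the basket's axis along -x, 55 mm below basket_grip. The gap is 14 mm wide along x and wider at its mouth; the outer leg reaches 28 mm below this point. Hung right, the wall of the pot stands in the gap and the rim's top is at this point.
- basket: The same round wire basket, origin at the centre of its underside: 115 mm in diameter, 83 mm high, 150 mm to the middle of the grip, 0.26 kg, upright on the worktop at the start. Hung in the pot its underside is 30 mm above the worktop; let go, it leans by about 0.1 rad till it bears on the inside of the wall.
- board_top (a point): Wooden chopping board lying on the worktop, 300 mm along its own y, 200 mm along its own x, 21 mm thick, loose. This point is the centre of its upper face.
- salt_centre (a point): Salt shaker, a clear and grey upright shape 44 mm wide and 90 mm high; its centre, half-way up. A bystander.
- mill_centre (a point): Pepper mill, turned dark wood, 58 mm wide and 170 mm high; its centre, half-way up. A bystander.

How it is judged:
By the outcome, as a careful person would: the job done as asked, in the order asked, and still so for the second after the job is handed in, with the robot touching nothing.
It also fails if it takes over 62 s, if anything falls off the work surface, if the arm or the gripper's body presses on something with over 40 N, if the wrist force passes 120 N, or if a joint passes its speed limit or range.

ROBOT

A 6-joint arm with a two-finger parallel gripper is mounted at the origin on a cart in front of the work surface, level with it; the furniture and walls round the work are solid. World frame = base frame: x ahead of the robot, y to its left, z up, the work surface at z = 0. Lengths are in m, angles in rad, forces in N, time in s.
With the tool pointing down it reaches from about 0.375 to 0.975 m from the base axis. Payload 3.8 kg.
Tool frame: the origin (TCP) lies at the very end of the fingers, on their centre line; the grasp point (between the pads) lies 19 mm behind it; z points along the fingers, x is the direction in which the jaws open and shut, and the axes are right-handed (so a half turn about z gives the same grasp; the last joint's range is limited). The gripper opens to 85 mm and grips with 20 to 120 N. Pads are 22 mm wide; open, the fingers measure 114 mm over their backs; the gripper's body (76 mm by 85 mm) begins 54 mm behind the grasp point. The pads swing forward as they close: fully open they stand 13 mm farther back than shut.
Start: joints at [-1.347, 0.264, 1.604, -0, 1.274, -0.037], TCP at [0.174, -0.652, 0.231] pointing down, gripper open.
Joint ranges: [-2.63, 2.63], [-0.94, 2.18], [0.31, 2.57], [-1.31, 4.45], [0, 2.66], [-2.55, 2.55]. Speed limits (rad/s): [2.57, 2.57, 3.14, 3.14, 3.14, 3.14].

INTERFACE

Orientations are given as a rotation vector (axis times angle).
In Python, from workcell import bot gives the robot as it stands.
- The arm moves only by the tool carry_out, never from a script. Its argument "deltas" is a list of rows, each an object with "delta_pos": the shift along the tool's x, y, z in m, a list of three; "dr": the turn, a rotation vector about the tool's x, y, z in rad, a list of three. A call has 1 to 10 rows; each row shifts and turns the commanded pose from where the row before left it, along the tool's axes as they then stand; what a row does not reach is not made up. A row lasts 1/8 s, in which the tool goes at most 62.5 mm and 10.7 degrees, less where a joint would pass 70% of its speed; a pose out of reach is approached as far as the arm can. A call is refused whole if a number of a shift passes 0.0625 or a number of a turn 0.188, either way. A call with a gripper value outside its range is refused whole. "grip" is the opening, from 0 (shut) to 1 (fully open), set as the call begins (left out, the last holds). The fingers move at their own pace and stop on an object; "force" is the grip in N (left out, the last holds). Time passes only in rows, so rows that do not move let the fingers close. It gives the time, the measured TCP pose, the force and the opening at its end, in the units of the state.
- bot.read_state(): the state, without advancing time (a new reading comes with each control period).
- bot.read_camera(name): name is "side" or "top"; returns a dict with "frame" (480x640x3 uint8, red, green, blue), "K" (3x3 intrinsics, pixels), "xyz" and "attitude" of the camera in the world. Camera axes: x right, y down, z forward; pixel columns grow to the right and rows downward; lengths in m; the calibration is good to about 2 mm. A picture is of the moment at which its call begins. There is no depth.
- bot.finish_job(): hands the job in, once; it reports no verdict.
The state is a dict: "time": time; "q": joint angles; "joint_vel": joint speeds; "joint_torque": joint torques, N m; "tool_pos": TCP position; "tcp_rot": TCP orientation; "wrist_force": force on the tool from outside, world axes, zero at the start; "torque": the same for the moment, N m; "width": opening from 0.0 (shut) to 1.0 (fully open).
Only numpy, scipy, OpenCV 4.12 (cv2) and the standard library are available. Lean on these libraries where they do the work, as an engineer would, in place of code of your own. Each camera call takes 0.05 s, during which the arm holds its last target.

## Working session

There is one attempt and no reset: what is moved stays moved. The work goes in short steps, Python scripts to look and compute and a tool call to move; the robot and the scene stay as the last step left them, time stands still between calls to the robot, and variables do not carry over. Pictures are saved under pics/ and viewed, and the job is handed in when it is done.

Besides the shell and the picture viewer there is one more tool, called after ">>>" as a command line: name --argument value ..., lists and objects as JSON in quotes. carry_out: Moves the arm, as the interface text tells. Its arguments: {"type":"object","properties":{"deltas":{"type":"array"},"grip":{"type":"number"},"force":{"type":"number"}},"required":["deltas"]}

```bash
ls; mkdir -p pics; python3 - <<'E'
from workcell import bot
import cv2, numpy as np, pickle
s=bot.read_state(); print(s)
d={}
for n in ("side","top"):
    c=bot.read_camera(n); d[n]=c
    cv2.imwrite(f"pics/{n}0.png",c["frame"][:,:,::-1]); print(n,c["K"],c["xyz"],c["attitude"])
pickle.dump(d,open("c0.pkl","wb"))
E
```

```text
pics
{'time': 0.0, 'q': array([-1.34687888e+00,  2.64750612e-01,  1.60538469e+00,  1.10600394e-05,
        1.27370155e+00, -3.69162285e-02]), 'joint_vel': array([ 2.26128123e-04, -1.23581802e-03, -8.68612734e-04,  1.58314995e-05,
       -1.15922831e-03, -1.80217386e-03]), 'joint_torque': array([-3.74947658e-04, -5.15110159e+01, -3.67311895e+01,  3.71008048e-05,
        1.30373440e-02, -9.51268078e-06]), 'tool_pos': array([ 0.1739006 , -0.65145183,  0.22995797]), 'tcp_rot': array([-2.49032329,  1.91280989,  0.00270268]), 'wrist_force': array([-0.71985564,  0.03570924, -0.02543028]), 'torque': array([0.03797872, 0.00600216, 0.00087389]), 'width': 1.0017439467459246}
side [[434.08352405   0.         318.16625525]
 [  0.         434.08352405 245.18062965]
 [  0.           0.           1.        ]] [ 0.52675438 -0.76180688  0.51354493] [-2.01004944  0.07039515 -0.03610786]
top [[525.79342555   0.         324.19389404]
 [  0.         525.79342555 242.01331504]
 [  0.           0.           1.        ]] [0.29889571 0.03780422 1.40383517] [-2.25760468  1.92790219 -0.20152835]
```

View pics/side0.png

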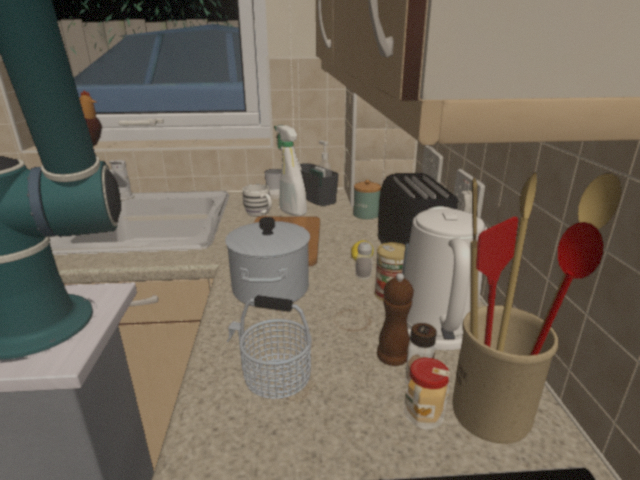

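View pics/top0.png

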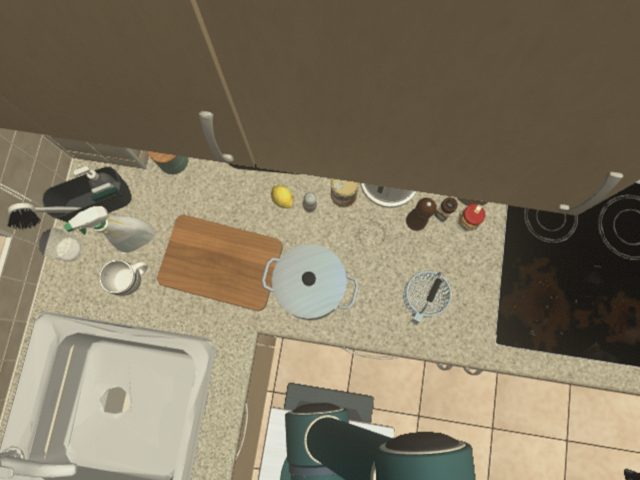

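The side view shows the pot with its lid knob at about (267,227), the basket's black grip at (273,303) and its hook at (235,328). In the top view the knob is at about (308,278), the board's centre at (222,262), the basket grip at (433,289) and the hook at (417,316). The salt shaker is at (309,200) and the mill at about (425,208).

```bash
cat > h.py <<'E'
import numpy as np, cv2, pickle
from scipy.spatial.transform import Rotation as R
def ray(c,u,v):
    d=R.from_rotvec(c["attitude"]).as_matrix()@np.linalg.inv(c["K"])@np.array([u,v,1.]); return np.array(c["xyz"]),d/np.linalg.norm(d)
def plane(c,u,v,z):
    o,d=ray(c,u,v); return o+d*(z-o[2])/d[2]
def tri(c1,p1,c2,p2):
    o1,d1=ray(c1,*p1);o2,d2=ray(c2,*p2)
    t=np.linalg.lstsq(np.c_[d1,-d2],o2-o1,rcond=None)[0]
    a=o1+d1*t[0];b=o2+d2*t[1]; return (a+b)/2,np.linalg.norm(a-b)
def proj(c,p):
    q=R.from_rotvec(c["attitude"]).as_matrix().T@(np.array(p)-c["xyz"]); q=c["K"]@q; return q[:2]/q[2]
E
python3 - <<'E'
from h import *
d=pickle.load(open("c0.pkl","rb"))
t=d["top"]["frame"][:,:,::-1]; s=d["side"]["frame"][:,:,::-1]
def crop(im,x,y,w,h,k,n): cv2.imwrite(n,cv2.resize(im[y:y+h,x:x+w],None,fx=k,fy=k,interpolation=cv2.INTER_CUBIC))
crop(t,385,250,90,80,7,"pics/tb.png")
crop(t,255,230,110,95,6,"pics/tp.png")
crop(s,215,205,120,200,3.0,"pics/sb.png")
np.set_printoptions(precision=4,suppress=True)
print(proj(d["top"],[.5,0,0]),proj(d["top"],[.5,.1,0]),proj(d["top"],[.6,0,0]))
E
```

```text
[352.4624 282.9651] [315.7201 277.1939] [357.8132 246.9598]
```

View pics/tb.png

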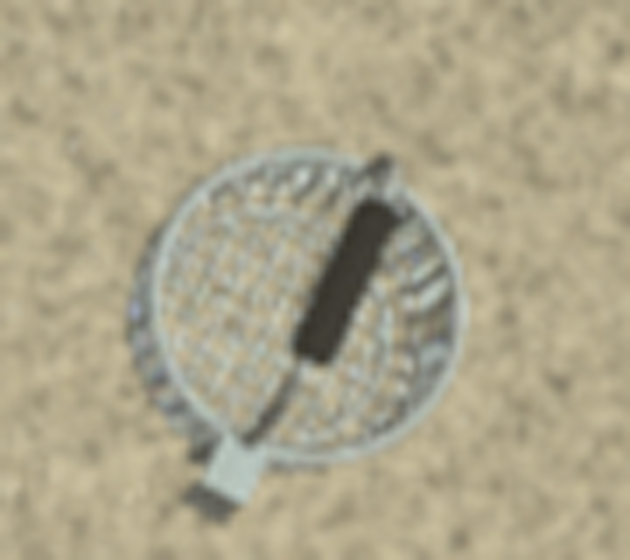

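View pics/tp.png

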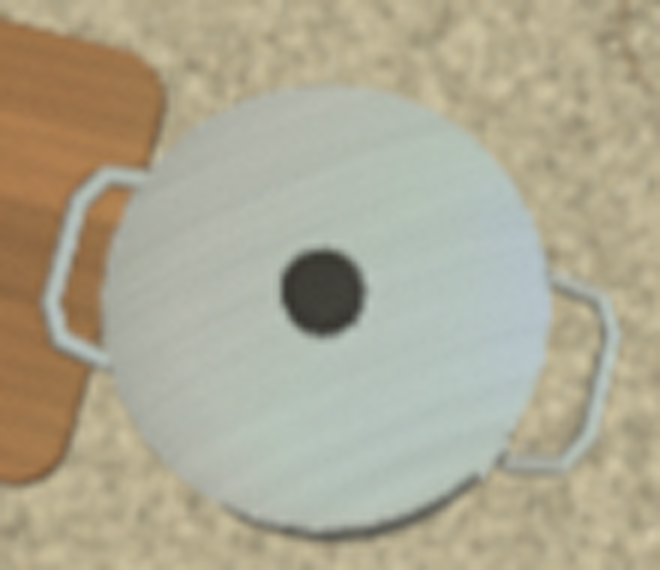

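View pics/sb.png

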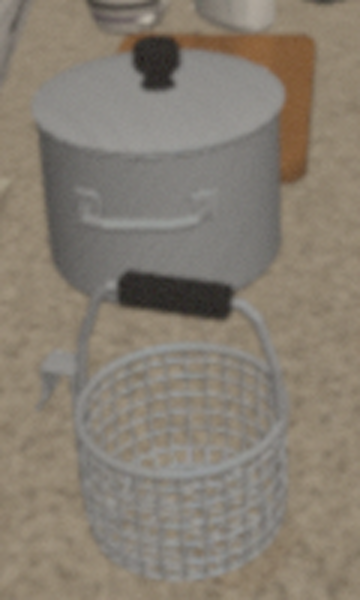

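```bash
python3 - <<'E'
from h import *
np.set_printoptions(precision=4,suppress=True)
d=pickle.load(open("c0.pkl","rb")); T,S=d["top"],d["side"]
def blob(c,box,f):
    x,y,w,h=box; im=c["frame"][y:y+h,x:x+w].astype(int); m=f(im).astype(np.uint8)
    n,l,st,ce=cv2.connectedComponentsWithStats(m); i=1+np.argmax(st[1:,4]); mm=(l==i).astype(np.uint8)
    cs=max(cv2.findContours(mm,0,2)[0],key=cv2.contourArea)+np.array([x,y])
    return ce[i]+[x,y],st[i,4],cs
dark=lambda im: im.sum(2)<260
kt,a,ck=blob(T,(285,255,50,45),dark); print("knob top",kt,a, cv2.minEnclosingCircle(ck))
ks,a,cks=blob(S,(250,212,35,30),lambda i:i.sum(2)<200); print("knob side",ks,a,cks[:,0].min(0),cks[:,0].max(0))
gt,a,cg=blob(T,(420,270,30,35),dark); print("grip top",gt,a,cv2.minAreaRect(cg))
gs,a,cgs=blob(S,(245,290,55,25),lambda i:i.sum(2)<200); print("grip side",gs,a,cv2.minAreaRect(cgs))
print("knob", plane(T,*kt,.168), tri(T,kt,S,ks)); print("grip",plane(T,*gt,.157),tri(T,gt,S,gs))
# grip axis
r=cv2.boxPoints(cv2.minAreaRect(cg)); 
e=[np.linalg.norm(r[0]-r[1]),np.linalg.norm(r[1]-r[2])]
p=((r[1]+r[2])/2,(r[0]+r[3])/2) if e[0]>e[1] else ((r[0]+r[1])/2,(r[2]+r[3])/2)
P=[plane(T,*q,.158) for q in p]; v=P[0]-P[1]; print("grip axis",P,np.degrees(np.arctan2(v[1],v[0])),np.linalg.norm(v))
print("hook", plane(T,385+236/7,250+468/7,.098))
# board
im=cv2.cvtColor(T["frame"],cv2.COLOR_RGB2HSV); 
bt,a,cb=blob(T,(140,200,160,120),lambda i:((i[:,:,0]-i[:,:,2])>60)&(i[:,:,0]<200))
print("board",bt,a,cv2.minAreaRect(cb))
for q in cv2.boxPoints(cv2.minAreaRect(cb)): print(q,plane(T,*q,.021))
print("lid ellipse centre"); 
print("salt",plane(T,309.5,198,.08),plane(T,310,205,0.01),"mill top",plane(T,429,204,.16),plane(T,416,220,.01))
# predicted side knob
print(proj(S,plane(T,*kt,.168)-[0,0,.009]), proj(S,plane(T,*gt,.157)-[0,0,.007]))
E
```

```text
knob top [308.2409 278.2628] 137 ((308.20001220703125, 278.3999938964844), 6.6483988761901855)
knob side [266.63  224.565] 200 [260 217] [273 234]
grip top [433.6028 289.8227] 141 ((433.5298156738281, 289.74932861328125), (6.067607879638672, 24.110755920410156), 25.201122283935547)
grip side [272.9926 303.0546] 403 ((272.989990234375, 303.0699768066406), (37.052398681640625, 11.172287940979004), 8.130102157592773)
knob [0.4706 0.1097 0.168 ] (array([0.4716, 0.1103, 0.1553]), np.float64(0.0015189688685612267))
grip [ 0.4914 -0.1886  0.157 ] (array([ 0.4927, -0.1903,  0.1477]), np.float64(0.0003523837577227847))
grip axis [array([ 0.5193, -0.1974,  0.158 ]), array([ 0.4638, -0.1792,  0.158 ])] -18.10755567065974 0.0584272801600056
hook [ 0.4284 -0.1707  0.098 ]
board [217.7272 261.6293] 7769 ((219.2530517578125, 261.65521240234375), (112.62116241455078, 74.26570892333984), 14.826481819152832)
[155.3153 283.1423] [0.4148 0.5165 0.021 ]
[174.3194 211.3492] [0.6156 0.5095 0.021 ]
[283.1908 240.1682] [0.5826 0.2018 0.021 ]
[264.1868 311.9612] [0.3853 0.2176 0.021 ]
lid ellipse centre
salt [0.6929 0.1462 0.08  ] [0.6942 0.1473 0.01  ] mill top [ 0.6997 -0.1529  0.16  ] [ 0.6972 -0.1461  0.01  ]
[266.3989 223.0294] [272.2398 301.1877]
```

```bash
cat >> h.py <<'E'
def tf(s,target,yaw=None):
    """error in tool axes"""
    M=R.from_rotvec(s["tcp_rot"]).as_matrix(); dp=M.T@(np.array(target)-s["tool_pos"])
    ya=np.degrees(np.arctan2(M[1,0],M[0,0]))
    return dp,ya,M
E
python3 - <<'E'
from h import *
from workcell import bot
np.set_printoptions(precision=4,suppress=True)
d=pickle.load(open("c0.pkl","rb")); T,S=d["top"],d["side"]
s=bot.read_state(); print(R.from_rotvec(s["tcp_rot"]).as_matrix(), tf(s,[.471,.11,.25])[:2])
i=T["frame"].astype(int); m=(((i[:,:,0]-i[:,:,2])>60)&(i[:,:,0]<200)).astype(np.uint8); m[:200]=0;m[320:]=0;m[:,:140]=0;m[:,300:]=0
m=cv2.morphologyEx(m,cv2.MORPH_OPEN,np.ones((3,3)))
c=max(cv2.findContours(m,0,1)[0],key=cv2.contourArea)[:,0]
W=np.array([plane(T,u,v,.021)[:2] for u,v in c])*1000
r=cv2.minAreaRect(W.astype(np.float32)); print("board rect world",r,cv2.boxPoints(r).tolist())
hd=plane(T,267.5-6,274,.088)-plane(T,351+4,292.5,.088); print("handles",hd,np.degrees(np.arctan2(hd[1],hd[0])),(plane(T,261.5,274,.088)+plane(T,355,292.5,.088))/2)
# lid outline
x=(np.array(T["frame"]).astype(int)); g=((x[:,:,2]-x[:,:,0])>-12)&(x.sum(2)>300)
g=g.astype(np.uint8); mm=np.zeros_like(g); mm[235:325,270:352]=1; g=cv2.morphologyEx(g*mm,cv2.MORPH_OPEN,np.ones((9,9)))
cc=max(cv2.findContours(g,0,1)[0],key=cv2.contourArea); W=np.array([plane(T,u,v,.126)[:2] for u,v in cc[:,0]]).astype(np.float32)
print("lid",cv2.minEnclosingCircle(W), cv2.fitEllipse(W*1000))
E
```

```text
[[ 0.2579 -0.9662 -0.0005]
 [-0.9662 -0.2579  0.002 ]
 [-0.0021 -0.0001 -1.    ]] (array([-0.6592, -0.4834, -0.0186]), np.float64(-75.05722895260729))
board rect world ((499.0614013671875, 359.61529541015625), (299.1532897949219, 198.42481994628906), 84.26197052001953) [[385.3913879394531, 220.7073974609375], [582.822021484375, 200.86883544921875], [612.7314453125, 498.523193359375], [415.30078125, 518.3617553710938]]
handles [0.0094 0.2403 0.    ] 87.75722700674794 [0.4693 0.1127 0.088 ]
lid ((0.4691324830055237, 0.11032724380493164), 0.09396159648895264) ((470.8592224121094, 108.50080108642578), (178.78128051757812, 181.33621215820312), 130.19772338867188)
```

>>> carry_out --deltas '[{"delta_pos": [-0.041, -0.03, -0.002], "dr": [0, 0, 0]}, {"delta_pos": [-0.041, -0.03, -0.002], "dr": [0, 0, 0]}, {"delta_pos": [-0.041, -0.03, -0.002], "dr": [0, 0, 0]}, {"delta_pos": [-0.041, -0.03, -0.002], "dr": [0, 0, 0]}, {"delta_pos": [-0.041, -0.03, -0.002], "dr": [0, 0, 0]}, {"delta_pos": [-0.041, -0.03, -0.002], "dr": [0, 0, 0]}, {"delta_pos": [-0.041, -0.03, -0.002], "dr": [0, 0, 0]}, {"delta_pos": [-0.041, -0.03, -0.002], "dr": [0, 0, 0]}, {"delta_pos": [-0.041, -0.03, -0.002], "dr": [0, 0, 0]}]' --grip 1

```text
time: 1.23
tool_pos: [0.3398, -0.2243, 0.249]
tcp_rot: [-2.491, 1.914, 0.0]
wrist_force: [1.0, -0.4, 0.6]
width: 1.0
```

>>> carry_out --deltas '[{"delta_pos": [-0.041, -0.03, 0], "dr": [0, 0, 0]}, {"delta_pos": [-0.041, -0.03, 0], "dr": [0, 0, 0]}, {"delta_pos": [-0.041, -0.03, 0], "dr": [0, 0, 0]}, {"delta_pos": [-0.041, -0.03, 0], "dr": [0, 0, 0]}, {"delta_pos": [-0.041, -0.03, 0], "dr": [0, 0, 0]}, {"delta_pos": [-0.041, -0.03, 0], "dr": [0, 0, 0]}, {"delta_pos": [-0.041, -0.03, 0], "dr": [0, 0, 0]}, {"delta_pos": [0, 0, 0], "dr": [0, 0, 0]}]'

```text
time: 2.22
tool_pos: [0.469, 0.1081, 0.2487]
tcp_rot: [2.496, -1.908, -0.002]
wrist_force: [-0.4, -0.3, -0.3]
width: 1.0
```

```bash
python3 - <<'E'
from h import *
from workcell import bot
np.set_printoptions(precision=4,suppress=True)
s=bot.read_state(); print(s["time"],s["q"],s["tool_pos"],tf(s,[.471,.11,.141])[:2])
E
```

```text
2.225 [ 0.1743 -0.1197  1.9813  0.0008  1.2808  1.4795] [0.469  0.1081 0.2487] (array([-0.0012, -0.0025,  0.1077]), np.float64(-74.79450294489126))
```

>>> carry_out --deltas '[{"delta_pos": [-0.001, -0.0025, 0.03], "dr": [0, 0, 0]}, {"delta_pos": [0, 0, 0.03], "dr": [0, 0, 0]}, {"delta_pos": [0, 0, 0.02], "dr": [0, 0, 0]}, {"delta_pos": [0, 0, 0.015], "dr": [0, 0, 0]}, {"delta_pos": [0, 0, 0.012], "dr": [0, 0, 0]}, {"delta_pos": [0, 0, 0], "dr": [0, 0, 0]}]'

```text
time: 2.98
tool_pos: [0.4702, 0.1066, 0.1415]
tcp_rot: [2.49, -1.913, -0.002]
wrist_force: [-0.2, -0.1, 0.7]
width: 0.999
```

```bash
python3 - <<'E'
from h import *
from workcell import bot
np.set_printoptions(precision=4,suppress=True)
s=bot.read_state(); print(s["time"],s["tool_pos"],s["wrist_force"],tf(s,[.471,.11,.141])[:2])
c=bot.read_camera("side")["frame"][:,:,::-1]
cv2.imwrite("pics/s1.png",cv2.resize(c[150:310,180:380],None,fx=4,fy=3.6))
E
```

```text
2.975 [0.4702 0.1066 0.1415] [-0.2181 -0.1302  0.7347] (array([-0.0031, -0.0017,  0.0005]), np.float64(-75.07766697415535))
```

View pics/s1.png

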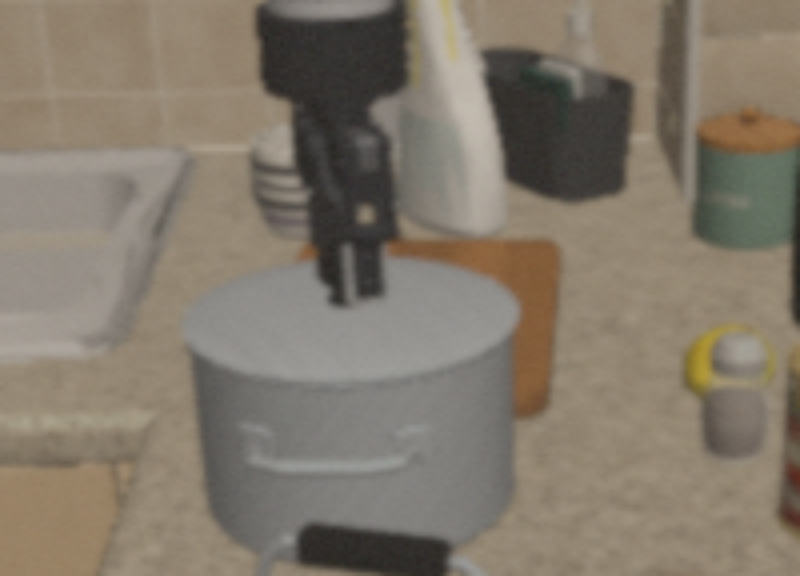

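The side view shows the fingers straddling the knob at about (350,275) in the crop, just above the lid and with the pot untouched. I'll shift 3 mm to centre the jaws and close.

>>> carry_out --deltas '[{"delta_pos": [-0.003, -0.002, 0.0], "dr": [0, 0, 0]}, {"delta_pos": [0, 0, 0.0], "dr": [0, 0, 0]}]'

```text
time: 3.28
tool_pos: [0.4728, 0.1108, 0.1432]
tcp_rot: [-2.491, 1.912, -0.002]
wrist_force: [-0.3, -0.2, 0.4]
width: 0.994
```

>>> carry_out --deltas '[{"delta_pos": [0, 0, 0], "dr": [0, 0, 0]}, {"delta_pos": [0, 0, 0], "dr": [0, 0, 0]}, {"delta_pos": [0, 0, 0], "dr": [0, 0, 0]}, {"delta_pos": [0, 0, 0], "dr": [0, 0, 0]}, {"delta_pos": [0, 0, 0], "dr": [0, 0, 0]}, {"delta_pos": [0, 0, 0], "dr": [0, 0, 0]}]' --grip 0 --force 50

```text
time: 4.03
tool_pos: [0.4722, 0.1103, 0.1427]
tcp_rot: [-2.491, 1.914, -0.001]
wrist_force: [-1.5, -1.7, 3.7]
width: 0.37
```

>>> carry_out --deltas '[{"delta_pos": [0, 0, -0.004], "dr": [0, 0, 0]}, {"delta_pos": [0, 0, -0.008], "dr": [0, 0, 0]}, {"delta_pos": [0, 0, -0.012], "dr": [0, 0, 0]}, {"delta_pos": [0, 0, -0.016], "dr": [0, 0, 0]}, {"delta_pos": [0, 0, -0.016], "dr": [0, 0, 0]}, {"delta_pos": [0, 0, 0], "dr": [0, 0, 0]}]'

```text
time: 4.78
tool_pos: [0.4737, 0.1108, 0.2009]
tcp_rot: [-2.489, 1.911, -0.005]
wrist_force: [0.8, 0.0, -3.7]
width: 0.369
```

```bash
python3 - <<'E'
from h import *
from workcell import bot
np.set_printoptions(precision=4,suppress=True)
s=bot.read_state(); print(s["time"],s["tool_pos"],s["wrist_force"],s["width"],tf(s,[.499,.360,.198])[:2])
c=bot.read_camera("side")["frame"][:,:,::-1]
cv2.imwrite("pics/s2.png",cv2.resize(c[150:310,180:380],None,fx=4,fy=3.6))
E
```

```text
4.775 [0.4737 0.1108 0.2009] [ 0.8187  0.0348 -3.735 ] 0.3690071859405413 (array([-0.2343, -0.0887,  0.0033]), np.float64(-75.05394347632907))
```

View pics/s2.png

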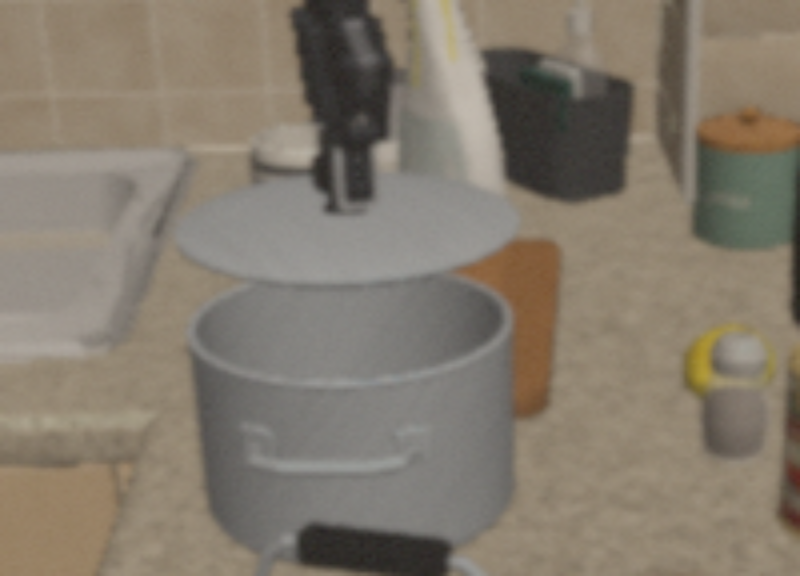

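The lid is lifted and level at about (345,225) in the crop, and the pot has stayed in place. Next is the move to above the board.

>>> carry_out --deltas '[{"delta_pos": [-0.015, -0.006, 0], "dr": [0, 0, 0]}, {"delta_pos": [-0.03, -0.011, 0], "dr": [0, 0, 0]}, {"delta_pos": [-0.04, -0.015, 0], "dr": [0, 0, 0]}, {"delta_pos": [-0.04, -0.015, 0], "dr": [0, 0, 0]}, {"delta_pos": [-0.04, -0.015, 0], "dr": [0, 0, 0]}, {"delta_pos": [-0.035, -0.014, 0], "dr": [0, 0, 0]}, {"delta_pos": [-0.023, -0.009, 0], "dr": [0, 0, 0]}, {"delta_pos": [-0.011, -0.004, 0], "dr": [0, 0, 0]}, {"delta_pos": [0, 0, 0], "dr": [0, 0, 0]}]'

```text
time: 5.95
tool_pos: [0.4974, 0.3595, 0.1978]
tcp_rot: [2.491, -1.912, -0.0]
wrist_force: [0.1, -0.3, -4.4]
width: 0.373
```

```bash
python3 - <<'E'
from h import *
from workcell import bot
np.set_printoptions(precision=4,suppress=True)
s=bot.read_state(); print(s["time"],s["q"],s["tool_pos"],s["wrist_force"],s["width"],tf(s,[.499,.360,.0457])[:2])
c=bot.read_camera("top")["frame"][:,:,::-1]
cv2.imwrite("pics/t3.png",cv2.resize(c[180:340,140:370],None,fx=3.4,fy=3.4))
E
```

```text
5.95 [ 0.5855  0.1729  1.7767 -0.0004  1.1932  1.8949] [0.4974 0.3595 0.1978] [ 0.1291 -0.3115 -4.4085] 0.3726944764908719 (array([-0.0001, -0.0018,  0.1521]), np.float64(-75.0161352457398))
```

View pics/t3.png

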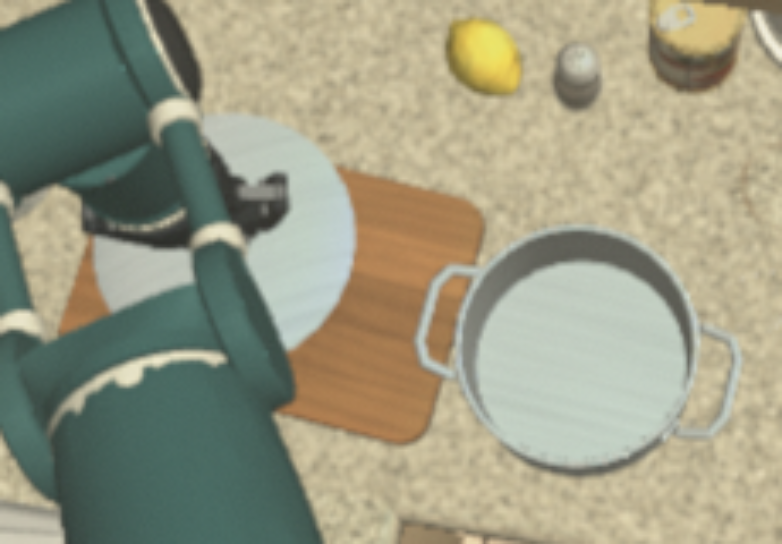

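The open pot stands at about (580,350) in the crop, unmoved. The lid hangs over the board and appears displaced only because it is high up. I'll lower it to 4 mm above contact.

>>> carry_out --deltas '[{"delta_pos": [0, -0.001, 0.015], "dr": [0, 0, 0]}, {"delta_pos": [0, -0.001, 0.03], "dr": [0, 0, 0]}, {"delta_pos": [0, 0, 0.035], "dr": [0, 0, 0]}, {"delta_pos": [0, 0, 0.03], "dr": [0, 0, 0]}, {"delta_pos": [0, 0, 0.02], "dr": [0, 0, 0]}, {"delta_pos": [0, 0, 0.012], "dr": [0, 0, 0]}, {"delta_pos": [0, 0, 0.006], "dr": [0, 0, 0]}, {"delta_pos": [0, 0, 0], "dr": [0, 0, 0]}]'

```text
time: 7.0
tool_pos: [0.4999, 0.3602, 0.0507]
tcp_rot: [-2.491, 1.913, -0.0]
wrist_force: [-0.8, 0.1, -3.9]
width: 0.37
```

```bash
python3 - <<'E'
from h import *
from workcell import bot
np.set_printoptions(precision=4,suppress=True)
s=bot.read_state(); print(s["time"],s["tool_pos"],s["wrist_force"],s["width"],tf(s,[.499,.360,.0457])[:2])
E
```

```text
7.0 [0.4999 0.3602 0.0507] [-0.7954  0.0557 -3.8602] 0.3702823418779338 (array([-0.0001,  0.0009,  0.005 ]), np.float64(-75.06047958095287))
```

>>> carry_out --deltas '[{"delta_pos": [0, 0, 0.002], "dr": [0, 0, 0]}, {"delta_pos": [0, 0, 0.0015], "dr": [0, 0, 0]}, {"delta_pos": [0, 0, 0], "dr": [0, 0, 0]}]'

```text
time: 7.38
tool_pos: [0.4996, 0.3601, 0.047]
tcp_rot: [-2.491, 1.913, -0.0]
wrist_force: [-0.5, -0.5, -4.2]
width: 0.369
```

>>> carry_out --deltas '[{"delta_pos": [0, 0, 0.001], "dr": [0, 0, 0]}, {"delta_pos": [0, 0, 0], "dr": [0, 0, 0]}]'

```text
time: 7.62
tool_pos: [0.4998, 0.3602, 0.0462]
tcp_rot: [-2.491, 1.913, -0.0]
wrist_force: [-0.9, -0.2, -2.2]
width: 0.374
```

Contact is beginning: the force went from -4.2 to -2.2 N.

>>> carry_out --deltas '[{"delta_pos": [0, 0, 0.001], "dr": [0, 0, 0]}, {"delta_pos": [0, 0, 0], "dr": [0, 0, 0]}]'

```text
time: 7.88
tool_pos: [0.4998, 0.3602, 0.0462]
tcp_rot: [-2.491, 1.913, -0.0]
wrist_force: [-3.3, -1.6, 5.6]
width: 0.376
```

>>> carry_out --deltas '[{"delta_pos": [0, 0, 0], "dr": [0, 0, 0]}, {"delta_pos": [0, 0, 0], "dr": [0, 0, 0]}, {"delta_pos": [0, 0, 0], "dr": [0, 0, 0]}, {"delta_pos": [0, 0, 0], "dr": [0, 0, 0]}, {"delta_pos": [0, 0, 0], "dr": [0, 0, 0]}]' --grip 0.9

```text
time: 8.5
tool_pos: [0.4996, 0.36, 0.0447]
tcp_rot: [2.491, -1.914, -0.0]
wrist_force: [-1.3, -0.0, 0.3]
width: 0.899
```

>>> carry_out --deltas '[{"delta_pos": [0, 0, -0.01], "dr": [0, 0, 0]}, {"delta_pos": [0, 0, -0.03], "dr": [0, 0, 0]}, {"delta_pos": [0, 0, -0.05], "dr": [0, 0, 0]}, {"delta_pos": [0, 0, -0.06], "dr": [0, 0, 0]}, {"delta_pos": [0, 0, -0.06], "dr": [0, 0, 0]}, {"delta_pos": [0, 0, -0.01], "dr": [0, 0, 0]}, {"delta_pos": [0, 0, 0], "dr": [0, 0, 0]}]'

```text
time: 9.38
tool_pos: [0.5, 0.3603, 0.2664]
tcp_rot: [-2.489, 1.912, -0.001]
wrist_force: [0.0, -0.4, -1.2]
width: 0.901
```

```bash
python3 - <<'E'
from h import *
from workcell import bot
np.set_printoptions(precision=4,suppress=True)
s=bot.read_state(); print(s["time"],s["q"],s["tool_pos"],s["wrist_force"],s["width"],tf(s,[.492,-.189,.265])[:2])
c=bot.read_camera("side")["frame"][:,:,::-1]
cv2.imwrite("pics/s4.png",cv2.resize(c[150:310,180:380],None,fx=4,fy=3.6))
E
```

```text
9.375 [0.584  0.1323 1.6954 0.     1.3111 1.894 ] [0.5    0.3603 0.2664] [ 0.0444 -0.4389 -1.1582] 0.9006325062970282 (array([0.5287, 0.1494, 0.0005]), np.float64(-75.0562868988906))
```

View pics/s4.png

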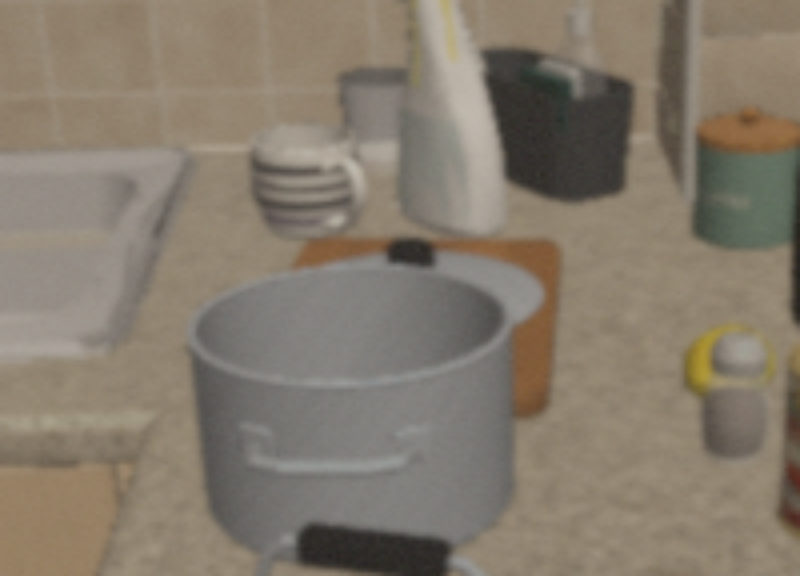

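The lid sits knob-up on the board, its knob at about (410,252) in the crop, and the pot has not moved. Now I'll go over to the basket.

>>> carry_out --deltas '[{"delta_pos": [0.03, 0.0085, 0], "dr": [0, 0, 0]}, {"delta_pos": [0.053, 0.015, 0], "dr": [0, 0, 0]}, {"delta_pos": [0.053, 0.015, 0], "dr": [0, 0, 0]}, {"delta_pos": [0.053, 0.015, 0], "dr": [0, 0, 0]}, {"delta_pos": [0.053, 0.015, 0], "dr": [0, 0, 0]}, {"delta_pos": [0.053, 0.015, 0], "dr": [0, 0, 0]}, {"delta_pos": [0.053, 0.015, 0], "dr": [0, 0, 0]}, {"delta_pos": [0.053, 0.015, 0], "dr": [0, 0, 0]}, {"delta_pos": [0.053, 0.015, 0], "dr": [0, 0, 0]}, {"delta_pos": [0.045, 0.0125, 0], "dr": [0, 0, 0]}]'

```text
time: 10.68
tool_pos: [0.4901, -0.16, 0.2616]
tcp_rot: [2.489, -1.914, -0.008]
wrist_force: [1.3, 0.5, 0.8]
width: 0.898
```

>>> carry_out --deltas '[{"delta_pos": [0.03, 0.0085, 0], "dr": [0, 0, 0]}, {"delta_pos": [0, 0, 0], "dr": [0, 0, 0.14]}, {"delta_pos": [0, 0, 0], "dr": [0, 0, 0.14]}, {"delta_pos": [0, 0, 0], "dr": [0, 0, 0.14]}, {"delta_pos": [0, 0, 0], "dr": [0, 0, 0.14]}, {"delta_pos": [0, 0, 0], "dr": [0, 0, 0]}]'

```text
time: 11.42
tool_pos: [0.4901, -0.1891, 0.2619]
tcp_rot: [1.866, -2.524, -0.007]
wrist_force: [-0.3, 0.6, -1.1]
width: 0.902
```

```bash
python3 - <<'E'
from h import *
from workcell import bot
np.set_printoptions(precision=4,suppress=True)
s=bot.read_state(); print(s["time"],s["q"],s["tool_pos"],s["wrist_force"],s["width"],tf(s,[.492,-.1893,.131])[:2])
E
```

```text
11.425 [-0.4156 -0.0359  1.8795  0.      1.3031  1.453 ] [ 0.4901 -0.1891  0.2619] [-0.3035  0.5546 -1.1006] 0.9021318888300678 (array([-0.0002, -0.0025,  0.1309]), np.float64(-107.06085390785157))
```

>>> carry_out --deltas '[{"delta_pos": [0, -0.002, 0.03], "dr": [0, 0, 0]}, {"delta_pos": [0, 0, 0.03], "dr": [0, 0, 0]}, {"delta_pos": [0, 0, 0.03], "dr": [0, 0, 0]}, {"delta_pos": [0, 0, 0.025], "dr": [0, 0, 0]}, {"delta_pos": [0, 0, 0.015], "dr": [0, 0, 0]}, {"delta_pos": [0, 0, 0], "dr": [0, 0, 0]}]'

```text
time: 12.18
tool_pos: [0.492, -0.1896, 0.1329]
tcp_rot: [1.866, -2.525, -0.005]
wrist_force: [0.1, -1.0, 0.4]
width: 0.897
```

```bash
python3 - <<'E'
from h import *
from workcell import bot
np.set_printoptions(precision=4,suppress=True)
s=bot.read_state(); print(s["time"],s["tool_pos"],s["wrist_force"],s["width"],tf(s,[.492,-.1893,.131])[:2])
c=bot.read_camera("side")["frame"][:,:,::-1]
cv2.imwrite("pics/s5.png",cv2.resize(c[220:400,180:380],None,fx=3.3,fy=3.3))
E
```

```text
12.175 [ 0.492  -0.1896  0.1329] [ 0.0912 -1.0197  0.4371] 0.8965278862929751 (array([-0.0003,  0.0001,  0.0019]), np.float64(-107.07596687999123))
```

View pics/s5.png

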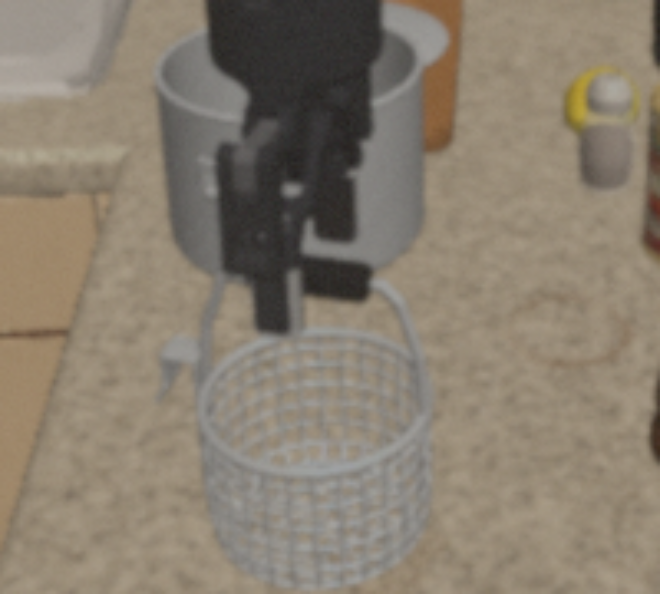

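The fingers straddle the black grip at about (308,275) in the crop, one on each side. Closing now.

>>> carry_out --deltas '[{"delta_pos": [0, 0, 0.001], "dr": [0, 0, 0]}, {"delta_pos": [0, 0, 0], "dr": [0, 0, 0]}, {"delta_pos": [0, 0, 0], "dr": [0, 0, 0]}, {"delta_pos": [0, 0, 0], "dr": [0, 0, 0]}, {"delta_pos": [0, 0, 0], "dr": [0, 0, 0]}, {"delta_pos": [0, 0, 0], "dr": [0, 0, 0]}, {"delta_pos": [0, 0, 0], "dr": [0, 0, 0]}, {"delta_pos": [0, 0, 0], "dr": [0, 0, 0]}]' --grip 0 --force 50

```text
time: 13.22
tool_pos: [0.4939, -0.1907, 0.1344]
tcp_rot: [-1.865, 2.527, -0.002]
wrist_force: [-0.5, -2.8, 4.3]
width: 0.164
```

>>> carry_out --deltas '[{"delta_pos": [0, 0, -0.005], "dr": [0, 0, 0]}, {"delta_pos": [0, 0, -0.015], "dr": [0, 0, 0]}, {"delta_pos": [0, 0, -0.03], "dr": [0, 0, 0]}, {"delta_pos": [0, 0, -0.035], "dr": [0, 0, 0]}, {"delta_pos": [0, 0, -0.035], "dr": [0, 0, 0]}, {"delta_pos": [0, 0, -0.03], "dr": [0, 0, 0]}, {"delta_pos": [0, 0, -0.015], "dr": [0, 0, 0]}, {"delta_pos": [0, 0, 0], "dr": [0, 0, 0]}]'

```text
time: 14.22
tool_pos: [0.4939, -0.1903, 0.2998]
tcp_rot: [-1.865, 2.527, -0.002]
wrist_force: [0.3, 0.4, -3.1]
width: 0.166
```

```bash
python3 - <<'E'
from h import *
from workcell import bot
np.set_printoptions(precision=4,suppress=True)
s=bot.read_state(); print(s["time"],s["q"],s["tool_pos"],s["wrist_force"],s["width"],tf(s,[.492,-.1893,.131])[:2])
d={}
for n in("side","top"):
    d[n]=bot.read_camera(n); cv2.imwrite(f"pics/{n}6.png",d[n]["frame"][:,:,::-1])
pickle.dump(d,open("c6.pkl","wb"))
E
```

```text
14.225 [-0.415  -0.0513  1.8253  0.0002  1.3657  1.4549] [ 0.4939 -0.1903  0.2998] [ 0.2626  0.3742 -3.1361] 0.16626656595982123 (array([-0.0004,  0.0024,  0.1688]), np.float64(-107.13915788961638))
```

View pics/side6.png

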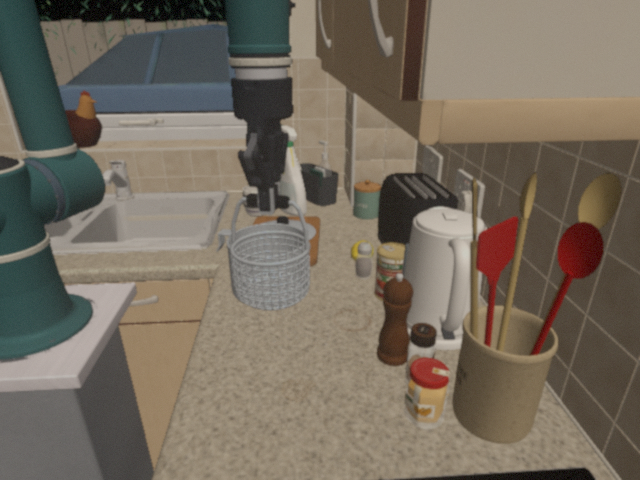

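View pics/top6.png

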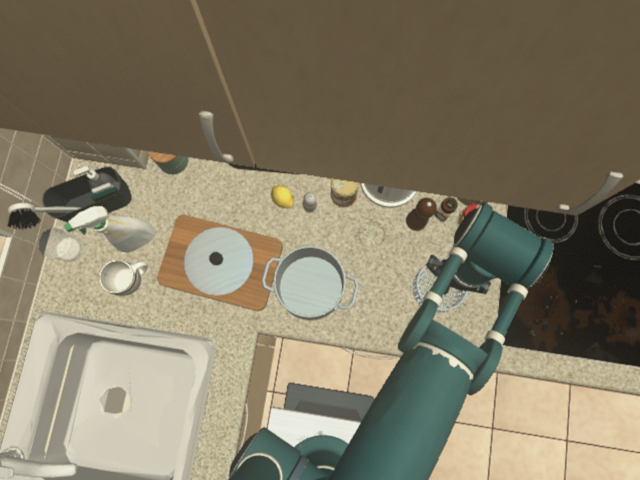

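The basket hangs level from the gripper at about (270,262) in the side view, with its hook near (228,240). The top view shows the lid centred on the board at (218,261), and the salt and the mill are still standing. Next I'll measure the pot mouth and the hook.

```bash
python3 - <<'E'
from h import *
np.set_printoptions(precision=4,suppress=True)
d=pickle.load(open("c6.pkl","rb")); T,S=d["top"],d["side"]
t=T["frame"][:,:,::-1]; s=S["frame"][:,:,::-1].copy()
x=T["frame"].astype(int); g=((x[:,:,0]-x[:,:,2])<14).astype(np.uint8); mm=np.zeros_like(g); mm[235:325,262:362]=1; g*=mm
g=cv2.morphologyEx(g,cv2.MORPH_CLOSE,np.ones((5,5))); g=cv2.morphologyEx(g,cv2.MORPH_OPEN,cv2.getStructuringElement(2,(25,25)))
cc=max(cv2.findContours(g,0,1)[0],key=cv2.contourArea); W=np.array([plane(T,u,v,.125)[:2] for u,v in cc[:,0]]).astype(np.float32)
print("pot ell",cv2.fitEllipse(cc),cv2.minEnclosingCircle(W), cv2.fitEllipse(W*1000))
v=t[235:330,255:370].copy(); v=cv2.resize(v,None,fx=6,fy=6,interpolation=cv2.INTER_CUBIC)
# predicted rim circles for center
for C,col in (((.471,.110),(0,0,255)),):
  for r in(.088,.084):
    a=np.linspace(0,6.283,90); P=[ (proj(T,[C[0]+r*np.cos(k),C[1]+r*np.sin(k),.125])-[255,235]+.5)*6 for k in a]
    cv2.polylines(v,[np.array(P).astype(np.int32)],True,col,1)
cv2.imwrite("pics/tp6.png",v)
cv2.imwrite("pics/sb6.png",cv2.resize(s[180:320,200:330],None,fx=4.2,fy=4.2,interpolation=cv2.INTER_CUBIC))
A=np.radians(-17.1); ax=np.array([np.cos(A),np.sin(A)])
tcp=np.array([.4939,-.1903])
for off in(0,-.0015):
    b=tcp+off*ax; print(off, proj(S,[*(b-.0675*ax),.2604+.003]),proj(S,[*(b+.031*ax),.3154]),proj(S,[*(b-.031*ax),.3154]))
E
```

```text
pot ell ((309.3368835449219, 282.17523193359375), (70.63873291015625, 72.19497680664062), 164.65359497070312) ((0.46822234988212585, 0.10778305679559708), 0.09038795530796051) ((468.78289794921875, 108.1824951171875), (172.84739685058594, 178.18270874023438), 116.72319030761719)
0 [226.047  230.3294] [289.421  201.4621] [246.7574 198.2795]
-0.0015 [225.0954 230.2417] [288.3666 201.3835] [245.7481 198.2042]
```

View pics/tp6.png

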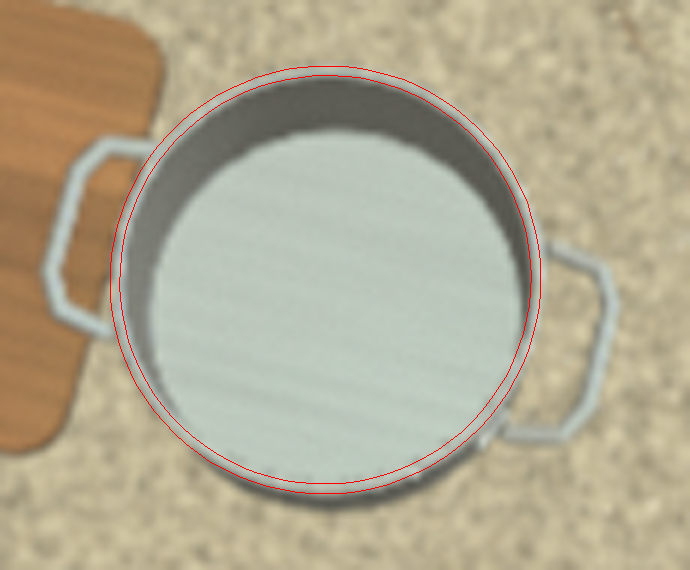

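View pics/sb6.png

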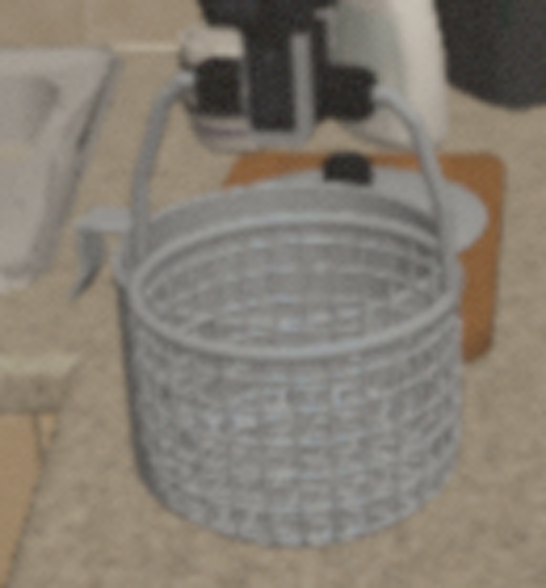

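The red circle for a centre at (0.471, 0.110) lies exactly on the rim. In the side view the grip and hook are where I predicted, within about 1 mm in x. Next I'll carry the basket to above its hanging spot.

>>> carry_out --deltas '[{"delta_pos": [-0.015, 0.007, 0], "dr": [0, 0, 0]}, {"delta_pos": [-0.03, 0.014, 0], "dr": [0, 0, 0]}, {"delta_pos": [-0.04, 0.018, 0], "dr": [0, 0, 0]}, {"delta_pos": [-0.045, 0.02, 0], "dr": [0, 0, 0]}, {"delta_pos": [-0.045, 0.02, 0], "dr": [0, 0, 0]}, {"delta_pos": [-0.04, 0.018, 0], "dr": [0, 0, 0]}, {"delta_pos": [-0.03, 0.014, 0], "dr": [0, 0, 0]}, {"delta_pos": [-0.02, 0.01, 0], "dr": [0, 0, 0]}, {"delta_pos": [-0.01, 0.005, 0], "dr": [0, 0, 0]}, {"delta_pos": [-0.005, 0.002, 0], "dr": [0, 0, 0]}]'

```text
time: 15.58
tool_pos: [0.453, 0.1155, 0.2981]
tcp_rot: [1.866, -2.526, -0.001]
wrist_force: [0.3, -0.2, -3.2]
width: 0.164
```

>>> carry_out --deltas '[{"delta_pos": [0, 0, 0], "dr": [0, 0, 0]}, {"delta_pos": [0, 0, 0], "dr": [0, 0, 0]}]'

```text
time: 15.82
tool_pos: [0.4538, 0.1144, 0.2987]
tcp_rot: [1.864, -2.528, 0.0]
wrist_force: [-0.1, 0.0, -3.6]
width: 0.163
```

```bash
python3 - <<'E'
from h import *
from workcell import bot
np.set_printoptions(precision=4,suppress=True)
s=bot.read_state(); print(s["time"],s["q"],s["tool_pos"],s["wrist_force"],s["width"],tf(s,[.4538,.1153,.1644])[:2])
d={}
for n in("side","top"):
    d[n]=bot.read_camera(n); cv2.imwrite(f"pics/{n}7.png",d[n]["frame"][:,:,::-1])
pickle.dump(d,open("c7.pkl","wb"))
cv2.imwrite("pics/t7.png",cv2.resize(d["top"]["frame"][180:380,200:430,::-1],None,fx=3,fy=3))
cv2.imwrite("pics/s7.png",cv2.resize(d["side"]["frame"][130:310,180:380,::-1],None,fx=3.3,fy=3.3))
E
```

```text
15.825 [ 0.1939 -0.1729  1.9363 -0.0004  1.3784  2.0649] [0.4538 0.1144 0.2987] [-0.1425  0.0359 -3.5703] 0.16275957972978203 (array([-0.001 ,  0.0002,  0.1343]), np.float64(-107.19424730294843))
```

View pics/t7.png

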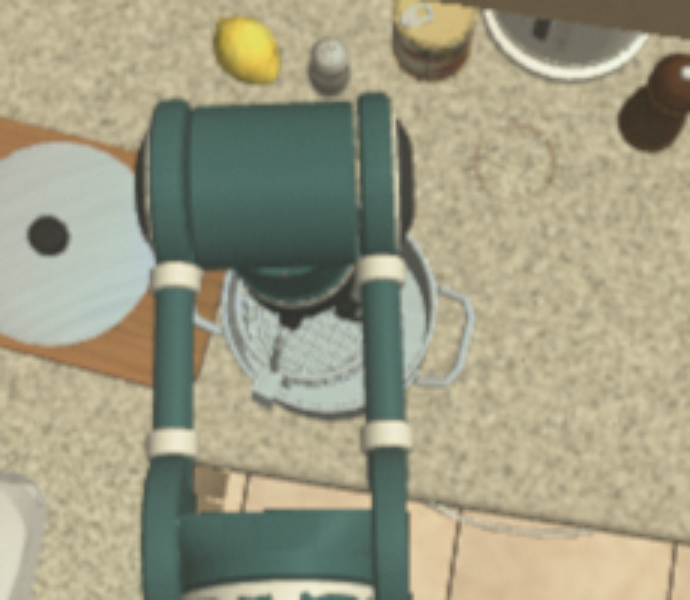

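View pics/s7.png

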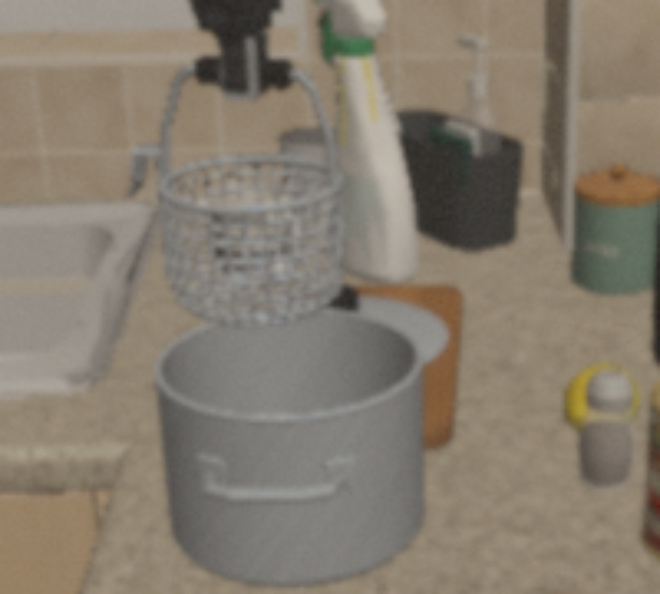

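```bash
python3 - <<'E'
from h import *
np.set_printoptions(precision=4,suppress=True)
d=pickle.load(open("c7.pkl","rb")); T=d["top"]
x0,y0=270,285
v=cv2.resize(T["frame"][y0:y0+50,x0:x0+60,::-1],None,fx=12,fy=12,interpolation=cv2.INTER_CUBIC)
A=np.radians(-17.2); ax=np.array([np.cos(A),np.sin(A)]); py=np.array([-ax[1],ax[0]]); b=np.array([.4538,.1146])
def dot(p,col): q=(proj(T,p)-[x0,y0]+.5)*12; cv2.circle(v,tuple(int(k) for k in q),4,col,-1); 
for dx in(-.0745-.002,-.0605):
  for dy in(-.009,.009): dot([*(b+dx*ax+dy*py),.2623],(0,0,255))
print(plane(T,289,307.7,.2623), b-.0675*ax)
cv2.imwrite("pics/hook7.png",v)
E
```

```text
[0.3877 0.1348 0.2623] [0.3893 0.1346]
```

View pics/hook7.png

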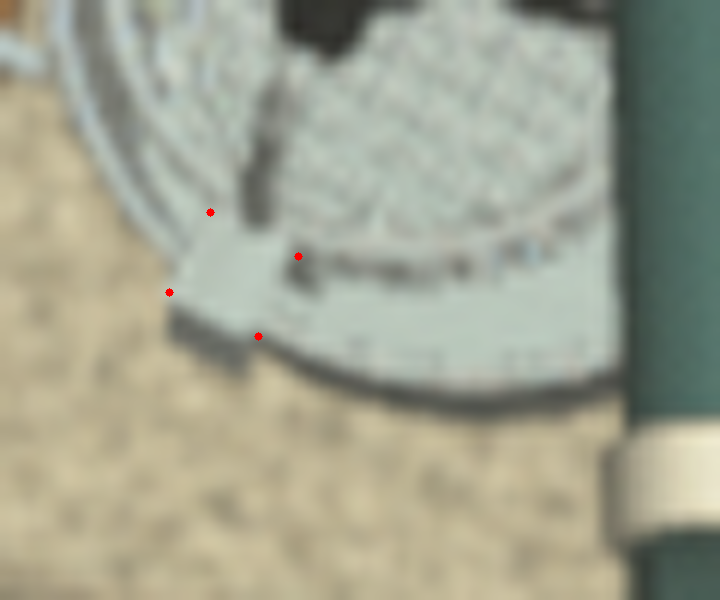

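The predicted hook corners (red) lie on the hook strap within about 1 mm. I'll lower the basket into the pot and stop with the hook leg about 1 cm above the rim.

>>> carry_out --deltas '[{"delta_pos": [-0.001, 0, 0.01], "dr": [0, 0, 0]}, {"delta_pos": [0, 0, 0.02], "dr": [0, 0, 0]}, {"delta_pos": [0, 0, 0.025], "dr": [0, 0, 0]}, {"delta_pos": [0, 0, 0.02], "dr": [0, 0, 0]}, {"delta_pos": [0, 0, 0.013], "dr": [0, 0, 0]}, {"delta_pos": [0, 0, 0.006], "dr": [0, 0, 0]}, {"delta_pos": [0, 0, 0], "dr": [0, 0, 0]}]'

```text
time: 16.8
tool_pos: [0.454, 0.116, 0.2047]
tcp_rot: [1.865, -2.528, -0.0]
wrist_force: [-1.2, 0.2, -2.8]
width: 0.165
```

```bash
python3 - <<'E'
from h import *
from workcell import bot
np.set_printoptions(precision=4,suppress=True)
s=bot.read_state(); print(s["time"],s["tool_pos"],s["wrist_force"],s["width"],tf(s,[.4538,.1153,.1644])[:2])
d={}
for n in("side","top"): d[n]=bot.read_camera(n)
a=cv2.resize(d["top"]["frame"][265:325,262:362,::-1],None,fx=6,fy=6,interpolation=cv2.INTER_CUBIC)[:,:600]
b=cv2.resize(d["side"]["frame"][180:310,200:330,::-1],None,fx=4.5,fy=4.5,interpolation=cv2.INTER_CUBIC)
cv2.imwrite("pics/t8.png",a);cv2.imwrite("pics/s8.png",b)
E
```

```text
16.8 [0.454  0.116  0.2047] [-1.1951  0.1989 -2.8388] 0.16546680645545547 (array([ 0.0007, -0.    ,  0.0403]), np.float64(-107.14830470552005))
```

View pics/t8.png

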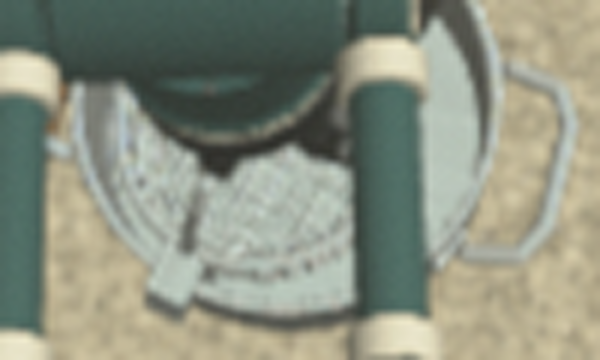

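View pics/s8.png

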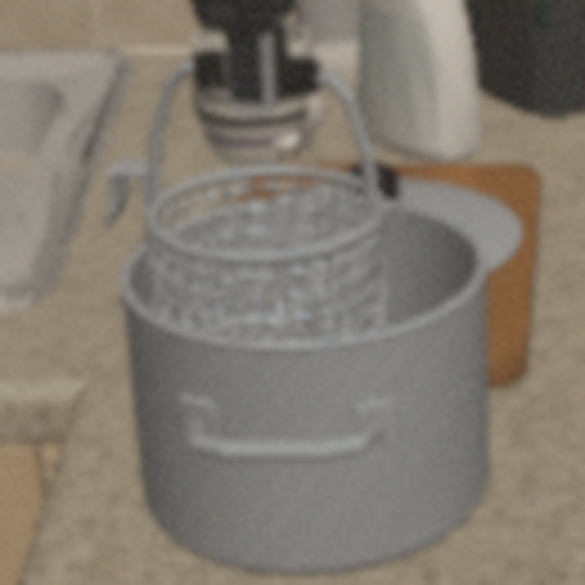

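The basket is inside the mouth with its hook straddling the rim, at (178,280) in the top crop, and it touches nothing. I'll keep lowering slowly and watch the force.

>>> carry_out --deltas '[{"delta_pos": [0, 0, 0.005], "dr": [0, 0, 0]}, {"delta_pos": [0, 0, 0.006], "dr": [0, 0, 0]}, {"delta_pos": [0, 0, 0.006], "dr": [0, 0, 0]}, {"delta_pos": [0, 0, 0], "dr": [0, 0, 0]}]'

```text
time: 17.4
tool_pos: [0.4532, 0.1159, 0.1868]
tcp_rot: [1.865, -2.526, -0.001]
wrist_force: [-0.7, 0.4, -3.2]
width: 0.162
```

>>> carry_out --deltas '[{"delta_pos": [0, 0, 0.005], "dr": [0, 0, 0]}, {"delta_pos": [0, 0, 0.006], "dr": [0, 0, 0]}, {"delta_pos": [0, 0, 0.006], "dr": [0, 0, 0]}, {"delta_pos": [0, 0, 0], "dr": [0, 0, 0]}]'

```text
time: 17.9
tool_pos: [0.4533, 0.1159, 0.1699]
tcp_rot: [1.865, -2.526, -0.001]
wrist_force: [0.5, -0.1, -2.5]
width: 0.163
```

>>> carry_out --deltas '[{"delta_pos": [0, 0, 0.003], "dr": [0, 0, 0]}, {"delta_pos": [0, 0, 0.001], "dr": [0, 0, 0]}, {"delta_pos": [0, 0, 0], "dr": [0, 0, 0]}]'

```text
time: 18.27
tool_pos: [0.454, 0.116, 0.1668]
tcp_rot: [-1.865, 2.528, -0.0]
wrist_force: [-0.3, -0.6, -3.0]
width: 0.16
```

>>> carry_out --deltas '[{"delta_pos": [0, 0, 0.0015], "dr": [0, 0, 0]}, {"delta_pos": [0, 0, 0], "dr": [0, 0, 0]}]'

```text
time: 18.52
tool_pos: [0.4541, 0.116, 0.1654]
tcp_rot: [-1.865, 2.528, -0.0]
wrist_force: [0.5, -0.9, -4.0]
width: 0.16
```

>>> carry_out --deltas '[{"delta_pos": [0, 0, 0.001], "dr": [0, 0, 0]}, {"delta_pos": [0, 0, 0], "dr": [0, 0, 0]}]'

```text
time: 18.77
tool_pos: [0.4544, 0.116, 0.1649]
tcp_rot: [-1.865, 2.527, -0.001]
wrist_force: [0.5, 0.2, -0.2]
width: 0.166
```

>>> carry_out --deltas '[{"delta_pos": [0, 0, 0.001], "dr": [0, 0, 0]}, {"delta_pos": [0, 0, 0], "dr": [0, 0, 0]}]'

```text
time: 19.02
tool_pos: [0.455, 0.1161, 0.1643]
tcp_rot: [-1.864, 2.526, -0.002]
wrist_force: [0.7, -1.3, 5.2]
width: 0.164
```

The rim carries the weight at the expected height, with 5 N up. I'll check before releasing.

```bash
python3 - <<'E'
from h import *
from workcell import bot
d={}
for n in("side","top"): d[n]=bot.read_camera(n)
a=cv2.resize(d["top"]["frame"][265:325,262:362,::-1],None,fx=6,fy=6,interpolation=cv2.INTER_CUBIC)
b=cv2.resize(d["side"]["frame"][180:310,200:330,::-1],None,fx=4.5,fy=4.5,interpolation=cv2.INTER_CUBIC)[:360]
v=np.zeros((360,600,3),np.uint8); v[:,:585]=b; cv2.imwrite("pics/c9.png",cv2.resize(np.vstack([a,v]),(500,600)))
E
```

```text
(no output)
```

View pics/c9.png

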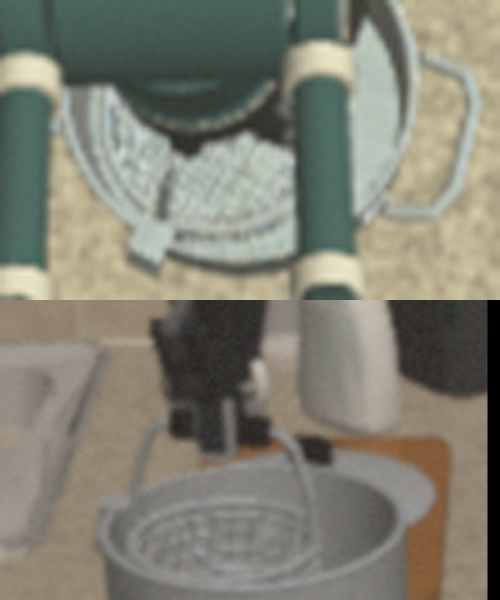

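The hook sits over the rim at (152,240) in the top half and (110,510) in the bottom half, with the basket inside. Now I'll release it gently.

>>> carry_out --deltas '[{"delta_pos": [0, 0, 0], "dr": [0, 0, 0]}, {"delta_pos": [0, 0, 0], "dr": [0, 0, 0]}, {"delta_pos": [0, 0, 0], "dr": [0, 0, 0]}]' --grip 0.22 --force 20

```text
time: 19.5
tool_pos: [0.4533, 0.116, 0.1626]
tcp_rot: [1.865, -2.527, -0.001]
wrist_force: [0.5, 0.1, -0.8]
width: 0.22
```

>>> carry_out --deltas '[{"delta_pos": [0, 0, 0], "dr": [0, 0, 0]}, {"delta_pos": [0, 0, 0], "dr": [0, 0, 0]}, {"delta_pos": [0, 0, 0], "dr": [0, 0, 0]}, {"delta_pos": [0, 0, 0], "dr": [0, 0, 0]}, {"delta_pos": [0, 0, 0], "dr": [0, 0, 0]}]' --grip 0.7

```text
time: 20.12
tool_pos: [0.454, 0.116, 0.1633]
tcp_rot: [-1.865, 2.528, -0.0]
wrist_force: [-0.5, -0.4, 0.1]
width: 0.699
```

```bash
python3 - <<'E'
from h import *
from workcell import bot
d={}
s=bot.read_state(); print(s["wrist_force"],s["width"])
for n in("side","top"): d[n]=bot.read_camera(n)
a=cv2.resize(d["top"]["frame"][265:325,262:362,::-1],None,fx=6,fy=6,interpolation=cv2.INTER_CUBIC)
b=cv2.resize(d["side"]["frame"][180:310,200:330,::-1],None,fx=4.5,fy=4.5,interpolation=cv2.INTER_CUBIC)[:360]
v=np.zeros((360,600,3),np.uint8); v[:,:585]=b; cv2.imwrite("pics/c10.png",cv2.resize(np.vstack([a,v]),(500,600)))
E
```

```text
[-0.48423124 -0.42667068  0.12808359] 0.6988881702274421
```

View pics/c10.png

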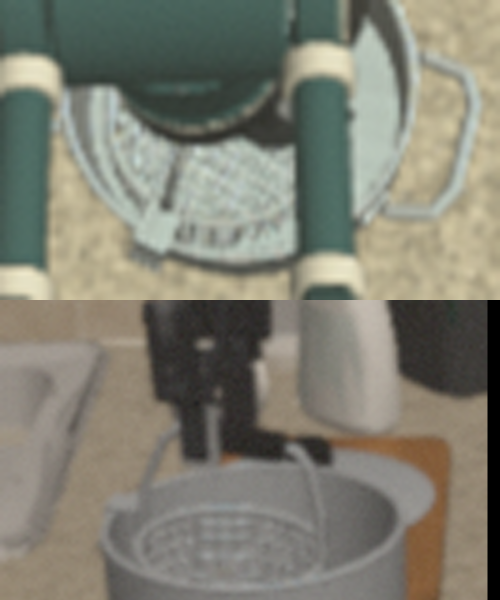

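The basket is released and leans slightly, with its hook still over the rim at (110,505), and the fingers are clear on both sides. I'll retreat straight up.

>>> carry_out --deltas '[{"delta_pos": [0, 0, -0.005], "dr": [0, 0, 0]}, {"delta_pos": [0, 0, -0.01], "dr": [0, 0, 0]}, {"delta_pos": [0, 0, -0.015], "dr": [0, 0, 0]}, {"delta_pos": [0, 0, -0.025], "dr": [0, 0, 0]}, {"delta_pos": [0, 0, -0.03], "dr": [0, 0, 0]}, {"delta_pos": [0, 0, -0.03], "dr": [0, 0, 0]}, {"delta_pos": [0, 0, 0], "dr": [0, 0, 0]}]'

```text
time: 21.1
tool_pos: [0.4561, 0.1164, 0.2826]
tcp_rot: [-1.861, 2.522, -0.005]
wrist_force: [-0.1, 0.2, -0.8]
width: 0.696
```

>>> carry_out --deltas '[{"delta_pos": [0.03, 0, 0], "dr": [0, 0, 0]}, {"delta_pos": [0.045, 0, 0], "dr": [0, 0, 0]}, {"delta_pos": [0.045, 0, 0], "dr": [0, 0, 0]}, {"delta_pos": [0.045, 0, 0], "dr": [0, 0, 0]}, {"delta_pos": [0.045, 0, 0], "dr": [0, 0, 0]}, {"delta_pos": [0.045, 0, 0], "dr": [0, 0, 0]}, {"delta_pos": [0.03, 0, 0], "dr": [0, 0, 0]}, {"delta_pos": [0, 0, 0], "dr": [0, 0, 0]}]'

```text
time: 22.1
tool_pos: [0.369, -0.1576, 0.2777]
tcp_rot: [1.86, -2.531, -0.001]
wrist_force: [0.4, 0.3, -0.2]
width: 0.704
```

```bash
python3 - <<'E'
from h import *
from workcell import bot
d={}
s=bot.read_state(); print(s["time"],s["tool_pos"],s["wrist_force"],s["width"])
for n in("side","top"):
    d[n]=bot.read_camera(n)
cv2.imwrite("pics/t11.png",cv2.resize(d["top"]["frame"][180:340,140:400,::-1],None,fx=3,fy=3,interpolation=cv2.INTER_CUBIC))
cv2.imwrite("pics/s11.png",cv2.resize(d["side"]["frame"][170:380,200:430,::-1],None,fx=2.8,fy=2.8,interpolation=cv2.INTER_CUBIC))
pickle.dump(d,open("c11.pkl","wb"))
c0=pickle.load(open("c6.pkl","rb"))["top"]["frame"]
df=cv2.absdiff(c0,d["top"]["frame"]).max(2)
# pot shift via phase correlation on right handle patch, and lid patch
for n,(x,y,w,h) in dict(handleR=(342,265,22,50),lid=(180,222,80,78),salt=(298,188,22,26),mill=(404,192,36,40)).items():
    g=lambda f: cv2.cvtColor(f[y:y+h,x:x+w],cv2.COLOR_RGB2GRAY).astype(np.float32)
    print(n,cv2.phaseCorrelate(g(c0),g(d["top"]["frame"])))
c00=pickle.load(open("c0.pkl","rb"))["top"]["frame"]
print("vs start handle",cv2.phaseCorrelate(*[cv2.cvtColor(f[265:315,342:364],cv2.COLOR_RGB2GRAY).astype(np.float32) for f in (c00,d["top"]["frame"])]))
E
```

```text
22.1 [ 0.36898154 -0.15758386  0.277651  ] [ 0.41900121  0.26360638 -0.16503268] 0.7044159804217366
handleR ((0.0018603049648113767, -0.008248635610769384), 1.0093432088692984)
lid ((-0.03786328511526449, -0.04923288328248532), 1.0150733689963818)
salt ((0.03467796858933703, 0.48411161463775265), 0.9913240202047207)
mill ((0.016636943917660574, 0.013382909098272222), 1.0065259827507866)
vs start handle ((0.2936311326226839, -0.22763692290324755), 0.708241052031517)
```

View pics/t11.png

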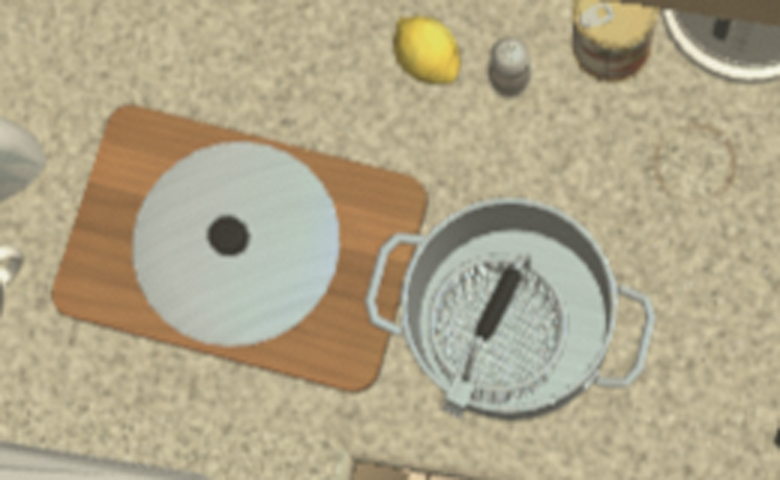

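View pics/s11.png

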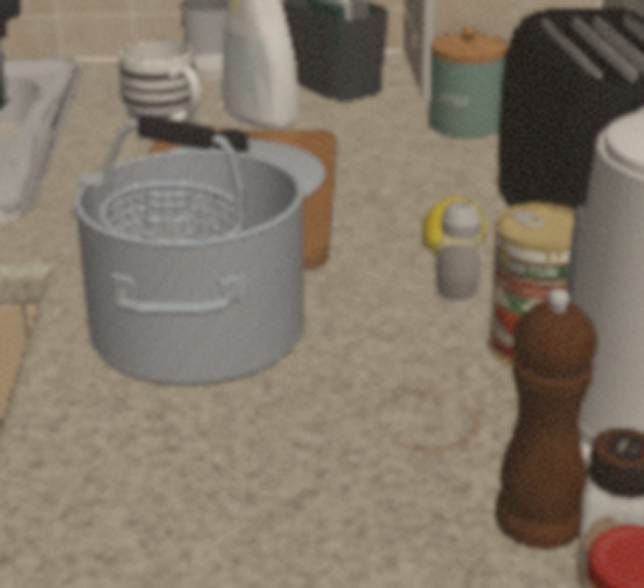

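The basket hangs in the pot by its hook, at (457,395) in the top crop. The lid lies centred on the board, knob up, and the salt and the mill are standing. The arm is clear, so I'm handing in.

```bash
python3 - <<'E'
from workcell import bot
s=bot.read_state(); print(s["time"],abs(s["joint_vel"]).max(),s["wrist_force"]); print(bot.finish_job())
E
```

```text
22.2 0.02403589344123954 [-0.85045499  0.4670694   0.09227106]
the job is handed in; nothing more can be done
None
```

I set the lid knob up on the middle of the chopping board, then hung the basket in the pot by its hook over the rim on the robot's side. I eased both down to light contact before letting go, and handed the job in at 22.2 s with the arm standing clear. No verdict was reported.

- **Basket and lid:** the last pictures show the hook over the rim, with the basket leaning slightly as expected. The lid lies flat, its whole flange within the board. The wrist-force readings I saw stayed under about 6 N.
- **Pot:** its right handle did not shift between the pictures before and after the hanging. My comparison with the very first picture gave about 0.3 px, but that match was poor. The rim measured in the middle of the job lay on the centre I had found at the start.
- **Salt shaker and pepper mill:** both are standing. The mill showed no shift. The salt showed a stray 0.5 px, which I take to be noise or a shadow, as nothing went near it.

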